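Slide the loaded tray up onto the feed leaf

TASK

Take the wooden tray by its upright grip board and slide it, with the tin standing in it, off the bench and up over the step onto the raised plywood leaf: tip only its nose up, set the nose down gently on the leaf while the tail still rests on the bench, and only then bring the tail up level, never carrying the tray through the air. Slide it on along the leaf until its nose bears gently and squarely against the stop batten, then let go and move clear. Do not ram or force the tray against the leaf or the batten, do not touch or topple the tin, and leave the hammer, spool and jar alone.

Things in the scene. Friction and masses are not known exactly. Their poses are not given: they have to be found in the camera images.
- frame: Steel base of the raised leaf, fixed to the bench (z = 0). Origin: on the bench straight below the middle of the leaf's front lip; x points from the lip along the leaf, the way the tray is to be slid, y across, z up. Four screws with small knobs, 31 high, stand outside the leaf at x = 60 and 290, y = -112 and 112. Pushing the tray on anything here with more than about 35 N counts as forcing.
- lip (a point): The step: same point and axes as the base's origin, below the lip. The plywood leaf is level, 340 long (x = 0 to 340), 200 wide, 8 thick, edges rounded 2. Its height is set by hand and not measured: its top is somewhere between 8 and 18 above the bench. It is clamped and does not give; find it by feel.
- batten_zone (a point): Bench-level point (x = 262 of the base, axes as the base's) in the middle of the range in which the stop batten may be set: a dark wooden bar across the leaf, 20 thick (x), 130 wide, 28 high above the leaf. Its face towards the lip lies anywhere between x = 240 and 284 of the base, not measured. It is clamped and does not give; find it by feel.
- tray: Open wooden tray, 0.35 kg, 220 long (x), 120 wide (y), walls 22 high and 5 thick, floor 5 thick. Origin: centre of its underside; z up; x points to its nose, the end that goes first. It starts on the bench in front of the lip, nose towards it, yawed by up to 0.12 rad and up to 20 aside. An upright grip board 14 thick (x) and 64 wide (y) stands across it at x = -25; its top is 80 above the underside.
- tray_grip (a point): Grasp point on the tray's grip board, 22 below its top: at x = -25, y = 0, z = 58 from the tray's origin; axes as the tray's. Pinch the board along the tray's x, from above.
- tray_nose (a point): Middle of the bottom edge of the tray's nose (x = 110, z = 0 of the tray); axes as the tray's.
- tray_tail (a point): Middle of the bottom edge of the tray's tail (x = -110, z = 0 of the tray); axes as the tray's.
- tin: Loose closed metal tin, 47 across the lid, 88 high, about 0.12 kg, standing in the tray about 75 in front of the tray's origin. Origin: centre of its underside, z up.
- tin_mid (a point): Centre of the tin, 44 above its underside; z is the tin's axis.
- hammer: Bystander: hammer lying on the bench, 240 long, origin under its middle, handle to its -x.
- spool_mid (a point): Bystander: centre of a wooden spool, 44 across, 60 high, standing on the bench.
- jar_mid (a point): Bystander: centre of a closed jar, 64 across, 100 high, standing on the bench.
Not all that is in view belongs to the job. Leave any green look-alike of the tin alone.

How it is judged:
By the outcome, as a careful person would: the job done as asked, in the order asked, and still so for the second after the job is handed in, with the robot touching nothing.
It also fails if it takes over 64 s, if anything falls off the work surface, if the arm or the gripper's body presses on something with over 40 N, if the wrist force passes 120 N, or if a joint passes its speed limit or range.

ROBOT

A 6-joint arm with a two-finger parallel gripper is mounted at the origin on the work surface. World frame = base frame: x ahead of the robot, y to its left, z up, the work surface at z = 0. Lengths are in m, angles in degrees, forces in N, time in s.
With the tool pointing down it reaches from about 0.35 to 0.875 m from the base axis. Payload 4.2 kg.
Tool frame: the origin (TCP) lies at the very end of the fingers, on their centre line; the grasp point (between the pads) lies 19 mm behind it (r.grip_point_offset is the distance from the TCP to the grasp point, in m); z points along the fingers, y is the line along which they close (so a half turn about z gives the same grasp; the last joint's range is limited). The gripper opens to 87 mm and grips with 3 to 60 N. Pads are 19 mm wide; open, the fingers measure 117 mm over their backs; the gripper's body (75 mm by 190 mm) begins 51 mm behind the grasp point.
Start: joints at [81.681, 22.042, 0.453, 0, -68.411, -14.817], TCP at [0.246, 0.575, 0.223] pointing down, gripper open.
Joint ranges: [-179.83, 179.83], [-69.29, 118.12], [-61.27, 80.66], [-181.25, 117.63], [-171.15, -9.14], [-177.46, 177.46]. Speed limits (degrees/s): [159.86, 159.86, 180, 180, 180, 180].

INTERFACE

Orientations are given as a 3x3 rotation matrix whose columns are the frame's x, y, z axes.
In Python, from station import r gives the robot as it stands.
- The arm moves only by the tool move_arm, never from a script. Its argument "series" is a list of rows, each a list of 3 entries, a list of its own where there are three numbers: the turn, a rotation vector about the tool's x, y, z as a fraction of full scale, then the shift along the tool's x, y, z as a fraction of full scale, then the opening, from 0 (shut) to 1 (fully open). A call has 1 to 12 rows; each row shifts and turns the commanded pose from where the row before left it, along the tool's axes as they then stand; what a row does not reach is not made up. Full scale, the value 1, is 0.5 m for a shift and 0.1 rad for a turn. A row lasts 1/10 s, in which the tool goes at most 50 mm and 8.59 degrees, less where a joint would pass 70% of its speed; a pose out of reach is approached as far as the arm can. A call with a number of a shift or a turn outside -1 to 1 is refused whole. A call with a gripper value outside its range is refused whole. The fingers move at their own pace and stop on an object; the grip force is fixed at half the most. Time passes only in rows, so rows that do not move let the fingers close. It gives the time, the measured TCP pose, the force, the opening and the grip force at its end, in the units of the state.
- r.sense(): the state, without advancing time (a new reading comes with each control period).
- r.capture(name): name is "side" or "top"; returns a dict with "img" (400x640x3 uint8, red, green, blue), "fx", "fy", "cx", "cy" (pixels), "origin" and "orientation" of the camera in the world. Camera axes: x right, y up, looking along -z (the intrinsics and any distortion apply to the point x, -y, -z); pixel columns grow to the right and rows downward; lengths in m; the calibration is good to about 2 mm. A picture is of the moment at which its call begins. There is no depth.
- r.finish_job(): hands the job in; it is judged then, once.
Trained networks look in the newest picture that a camera, given by its name, has taken for a name from the list of things; names that differ only in an ending like _2 or _b are one class to them, and where a whole thing is asked for, a point or a joint stands for the part that bears it (a point fixed in the world has none). Each returns a list of dicts, best first, with "score" (0 to 1); they miss things now and then, are a little off and sometimes report something else, mostly with a low value. They report only what shows in the picture. A call takes as long as a camera call. They do not tell look-alikes from the thing itself.
- r.cut_out(target, camera): "pixels" (400x640 bool, what is visible of it) and "centre" ([column, row] in pixels, amid what is visible of it).
- r.pinpoint(target, camera): "centre" ([column, row] in pixels: a listed point, or the origin of a listed thing).
The state is a dict: "time_s": time; "joints": joint angles; "joint_velocities": joint speeds; "effort": joint torques, N m; "tcp_pos": TCP position; "ee_rot": TCP orientation; "wrist_force": force on the tool from outside, world axes, zero at the start; "moment": the same for the moment, N m; "gripper_width": opening from 0.0 (shut) to 1.0 (fully open); "gripper_force": force on a finger pad.
Only numpy, scipy, OpenCV 4.12 (cv2) and the standard library are available. Lean on these libraries where they do the work, as an engineer would, in place of code of your own. Each camera call takes 0.05 s, during which the arm holds its last target. There are 200 camera calls.

## Working session

There is one attempt and no reset: what is moved stays moved. The work goes in short steps, Python scripts to look and compute and a tool call to move; the robot and the scene stay as the last step left them, time stands still between calls to the robot, and variables do not carry over. Pictures are saved under pics/ and viewed, at most 10 in all, crops included, and the job is handed in when it is done.

Besides the shell and the picture viewer there is one more tool, called after ">>>" as a command line: name --argument value ..., lists and objects as JSON in quotes. move_arm: Moves the arm, as the interface text tells. Its arguments: {"type":"object","properties":{"series":{"type":"array"}},"required":["series"]}

```bash
mkdir -p pics; ls; cat > h.py <<'E'
import numpy as np, cv2
from station import r
def ray(c,px):
    d=np.array([(px[0]-c["cx"])/c["fx"],-(px[1]-c["cy"])/c["fy"],-1.0])
    d=np.array(c["orientation"])@d
    return np.array(c["origin"]),d/np.linalg.norm(d)
def tri(ca,pa,cb,pb):
    o1,d1=ray(ca,pa);o2,d2=ray(cb,pb)
    A=np.stack([d1,-d2],1);t=np.linalg.lstsq(A,o2-o1,rcond=None)[0]
    a=o1+t[0]*d1;b=o2+t[1]*d2
    return (a+b)/2,np.linalg.norm(a-b)
def onz(c,p,z):
    o,d=ray(c,p);return o+d*(z-o[2])/d[2]
E
python3 - <<'E'
from h import *
C={}
for n in("side","top"):
    c=C[n]=r.capture(n);cv2.imwrite(f"pics/{n}1.png",c["img"][:,:,::-1])
    print(n,{k:np.round(v,3).tolist() for k,v in c.items() if k!="img"})
for t in["tray_grip","tray_nose","tray_tail","tray","tin_mid","tin","lip","frame","batten_zone","hammer","spool_mid","jar_mid"]:
    P={n:r.pinpoint(t,n) for n in C}
    for n in C:print(t,n,[(np.round(p["centre"],1).tolist(),round(p["score"],2)) for p in P[n][:3]])
    if P["side"] and P["top"]:
        x,e=tri(C["side"],P["side"][0]["centre"],C["top"],P["top"][0]["centre"]);print("   ",np.round(x,4),round(e,4))
s=r.sense();print(s)
E
```

```text
pics
side {'fx': 423.854, 'fy': 423.854, 'cx': 316.375, 'cy': 196.91, 'origin': [0.448, 0.678, 0.694], 'orientation': [[-0.983, 0.134, -0.127], [-0.185, -0.7, 0.69], [0.003, 0.701, 0.713]]}
top {'fx': 515.883, 'fy': 515.883, 'cx': 318.492, 'cy': 208.699, 'origin': [0.456, 0.068, 1.148], 'orientation': [[-0.023, 0.995, -0.101], [-1.0, -0.024, -0.015], [-0.018, 0.101, 0.995]]}
tray_grip side [([324.3, 146.5], 0.97), ([258.2, 153.6], 0.67)]
tray_grip top [([410.3, 202.9], 0.76)]
    [ 0.5745 -0.1106  0.0551] 0.0001
tray_nose side [([314.9, 203.0], 0.59)]
tray_nose top [([360.4, 203.4], 0.74), ([346.6, 206.0], 0.56)]
    [ 0.5824 -0.0113 -0.0394] 0.008
tray_tail side [([332.5, 142.5], 0.63)]
tray_tail top [([442.7, 206.1], 0.95)]
    [ 0.5683 -0.1897  0.0075] 0.005
tray side [([323.1, 172.7], 0.86)]
tray top [([390.8, 203.5], 0.95)]
    [ 0.5752 -0.0762  0.002 ] 0.0095
tin_mid side [([398.3, 215.6], 0.91), ([314.9, 176.7], 0.87), ([406.1, 180.8], 0.63)]
tin_mid top [([361.1, 204.8], 0.94), ([378.7, 301.0], 0.94), ([321.2, 292.1], 0.75)]
    [0.4799 0.0143 0.0196] 0.1976
tin side [([412.1
[... 947 characters left out ...]
102409e+01, -1.48185966e+01]), 'joint_velocities': array([ 0.0277157 ,  0.08145179,  0.01464525, -0.04298737,  0.05877529,
        0.00270886]), 'effort': array([-1.85497001e-04, -3.90470731e+01,  1.87618679e+01,  4.22428831e+00,
        1.55238714e-02, -1.67288715e-05]), 'tcp_pos': array([0.2455275 , 0.57475045, 0.22254298]), 'ee_rot': array([[ 9.19576069e-01, -3.92912018e-01,  1.07073801e-05],
       [-3.92912018e-01, -9.19576069e-01,  4.54961540e-06],
       [ 8.05865193e-06, -8.39077577e-06, -1.00000000e+00]]), 'wrist_force': array([-0.44596232, -0.35703471, -0.24025314]), 'moment': array([ 0.06003926, -0.02623855, -0.00725377]), 'gripper_force': 0.0, 'gripper_width': 1.0014425680826036}
```

View pics/side1.png

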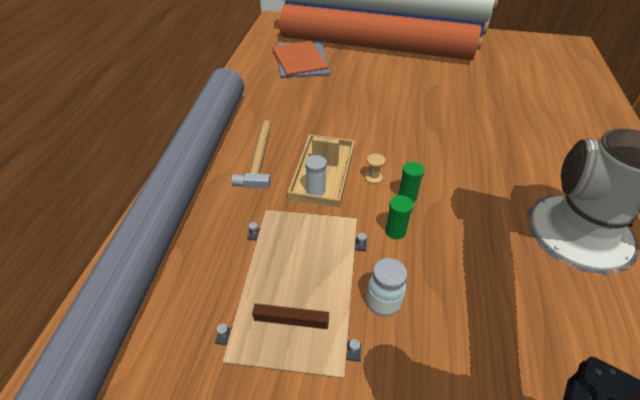

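View pics/top1.png

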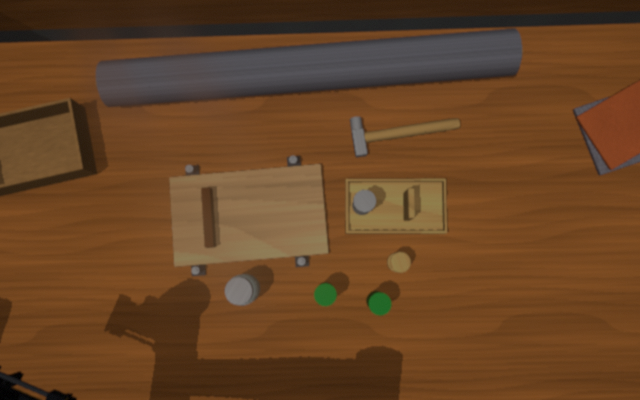

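The side view shows the tray around (325,170) with the metal tin at (316,175), the leaf below it and the dark batten at (290,316). The top view shows the tray nose at column 347, the lip at about 326 and the batten at 209. The green tins, at (326,294) and (380,303), are look-alikes. Next I'll measure the edges.

```bash
cat > m.py <<'E'
from h import *
def fr(mask,c,z):
    k=max(cv2.findContours(mask.astype(np.uint8),0,1)[0],key=cv2.contourArea)
    pts=np.array([onz(c,p,z)[:2]*1000 for p in k[:,0].astype(float)],np.float32)
    return cv2.minAreaRect(pts)
E
python3 - <<'E'
from m import *
c=r.capture("top");im=c["img"]
for nm,z in(("tray",.022),):
    q=r.cut_out(nm,"top")
    for a in q[:2]:print(nm,a["score"],a["pixels"].sum(),fr(a["pixels"],c,z))
q=r.cut_out("frame","top")
for a in q[:2]:
    print("frame",a["score"],a["pixels"].sum(),fr(a["pixels"],c,.013))
hsv=cv2.cvtColor(im,cv2.COLOR_RGB2HSV)
for p in[(250,190),(280,220),(180,220),(209,215),(300,120),(340,205),(400,187),(395,205),(411,203)]:print(p,hsv[p[1],p[0]],im[p[1],p[0]])
cs=r.capture("side");q=r.cut_out("tray","side")
for a in q[:2]:print("tray side",a["score"],a["pixels"].sum(),a["centre"])
crop=im[150:280,160:460];cv2.imwrite("pics/crop.png",cv2.resize(crop,None,fx=2.66,fy=2.66,interpolation=2)[:,:,::-1])
E
```

```text
tray 0.85 5335 ((571.2056274414062, -83.81453704833984), (221.7210693359375, 125.63594818115234), 88.5372314453125)
frame 0.79 14234 ((561.81005859375, 241.48489379882812), (245.82913208007812, 342.1894226074219), 3.6244049072265625)
frame 0.41 466 ((583.6632690429688, -14.478988647460938), (50.82225036621094, 53.48643493652344), 88.32624053955078)
(250, 190) [ 16 121 137] [137 107  72]
(280, 220) [ 16 117 139] [139 109  75]
(180, 220) [ 15 125 131] [131 100  67]
(209, 215) [ 14 149  89] [89 61 37]
(300, 120) [ 14 181 113] [113  70  33]
(340, 205) [ 14 177 115] [115  72  35]
(400, 187) [ 19 130 145] [145 119  71]
(395, 205) [ 18 135 140] [140 111  66]
(411, 203) [ 18 137 138] [138 108  64]
tray side 0.69 748 [317.9, 172.9]
tray side 0.66 2650 [328.1, 172.1]
```

View pics/crop.png

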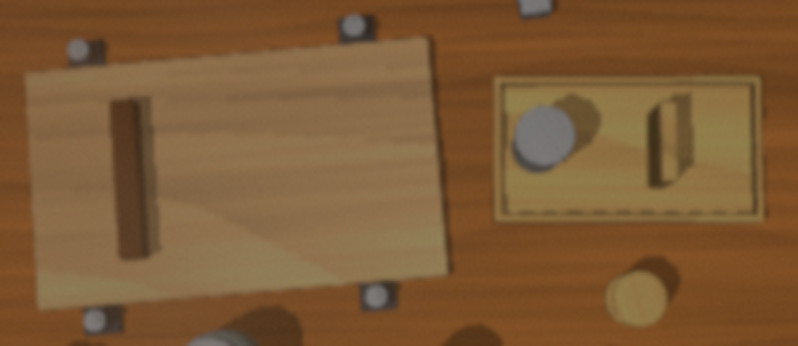

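The crop shows the leaf corners at (430,38), (449,271), (39,308) and (26,72), and the tray rim from (495,77) to (764,219). The leaf is yawed a few degrees relative to the tray. I'll segment both by saturation.

```bash
python3 - <<'E'
from m import *
c=r.capture("top");im=c["img"]
hsv=cv2.cvtColor(im,cv2.COLOR_RGB2HSV)
m=((hsv[...,1]<158)&(hsv[...,1]>90)&(hsv[...,2]>95)).astype(np.uint8)
m=cv2.morphologyEx(m,cv2.MORPH_OPEN,np.ones((5,5)))
for nm,(x0,x1),z in(("leaf",(160,335),.013),("tray",(336,460),.022)):
    a=np.zeros_like(m);a[155:275,x0:x1]=m[155:275,x0:x1]
    R=fr(a,c,z);print(nm,R,cv2.boxPoints(R).round(1).tolist())
# line fits of crop corners (manual)
f=lambda u,v,z:(onz(c,(u/2.66+160-.3,v/2.66+150-.3),z)*1000).round(1)
print("leaf",[f(u,v,.013)[:2].tolist() for u,v in((430,38),(449,271),(39,308),(26,72))])
print("tray",[f(u,v,.022)[:2].tolist() for u,v in((495,77),(497,220),(764,219),(760,75))])
print("batten top face",[f(u,v,.041)[:2].tolist() for u,v in((110,100),(121,260),(148,258),(135,98))])
print("knobs",[f(u,v,.031)[:2].tolist() for u,v in((78,50),(354,26),(376,296),(95,320))])
print("board top",[f(u,v,.080)[:2].tolist() for u,v in((659,107),(676,97),(678,175),(661,188))])
E
```

```text
leaf ((561.63330078125, 242.62139892578125), (204.74180603027344, 343.1864013671875), 3.62113618850708) [[448.6000061035156, 407.3999938964844], [470.29998779296875, 64.9000015258789], [674.5999755859375, 77.80000305175781], [653.0, 420.29998779296875]]
tray ((573.5869140625, -82.76566314697266), (219.93858337402344, 121.2696533203125), 88.6462173461914) [[510.3999938964844, -191.3000030517578], [631.5999755859375, -194.10000610351562], [636.7999877929688, 25.700000762939453], [515.5999755859375, 28.600000381469727]]
leaf [[671.2, 76.7], [476.2, 65.6], [453.5, 404.9], [651.1, 417.0]]
tray [[635.3, 23.5], [516.8, 25.2], [512.4, -192.8], [631.4, -195.2]]
batten top face [[621.3, 339.2], [490.6, 330.2], [491.7, 308.3], [622.5, 318.7]]
knobs [[665.3, 368.3], [679.5, 139.1], [457.0, 125.2], [442.8, 353.8]]
board top [[599.1, -101.7], [606.7, -115.3], [545.4, -114.3], [535.5, -100.7]]
```

>>> move_arm --series '[[[0, 0, -0.96], [0, 0, 0], 0.6], [[0, 0, -0.96], [0, 0, 0], 0.6], [[0, 0, -0.96], [0, 0, 0], 0.6], [[0, 0, -0.94], [0, 0, 0], 0.6], [[0, 0, 0], [0.043, 0.084, 0.009], 0.6], [[0, 0, 0], [0.043, 0.084, 0.009], 0.6], [[0, 0, 0], [0.043, 0.084, 0.009], 0.6], [[0, 0, 0], [0.043, 0.084, 0.009], 0.6], [[0, 0, 0], [0.043, 0.084, 0.009], 0.6], [[0, 0, 0], [0.043, 0.084, 0.009], 0.6], [[0, 0, 0], [0.043, 0.084, 0.009], 0.6], [[0, 0, 0], [0.043, 0.084, 0.009], 0.6]]'

```text
time_s: 2.8
tcp_pos: [0.4107, 0.2334, 0.1868]
ee_rot: [[1.0, -0.021, 0.001], [-0.021, -1.0, 0.001], [0.001, -0.001, -1.0]]
wrist_force: [0.4, 0.3, 0.5]
gripper_width: 0.603
gripper_force: 0.0
```

>>> move_arm --series '[[[0, 0, 0], [0.043, 0.084, 0.009], 0.6], [[0, 0, 0], [0.043, 0.084, 0.009], 0.6], [[0, 0, 0], [0.043, 0.084, 0.009], 0.6], [[0, 0, 0], [0.043, 0.084, 0.009], 0.6], [[0, 0, 0], [0.043, 0.084, 0.009], 0.6], [[0, 0, 0], [0.043, 0.084, 0.009], 0.6], [[0, 0, 0], [0.043, 0.084, 0.009], 0.6], [[0, 0, 0], [0.043, 0.084, 0.009], 0.6], [[0, 0, 0], [0, 0, 0], 0.6], [[0, 0, 0], [0, 0, 0], 0.6], [[0, 0, 0], [0, 0, 0], 0.6]]'

```text
time_s: 3.9
tcp_pos: [0.5745, -0.1041, 0.1506]
ee_rot: [[1.0, -0.021, -0.0], [-0.021, -1.0, 0.0], [-0.0, -0.0, -1.0]]
wrist_force: [0.7, 0.1, 0.5]
gripper_width: 0.599
gripper_force: 0.0
```

>>> move_arm --series '[[[0, 0, 0], [0, 0.01, 0.02], 0.6], [[0, 0, 0], [-0.002, 0, 0.03], 0.6], [[0, 0, 0], [0, 0, 0.03], 0.6], [[0, 0, 0], [0, 0, 0.03], 0.6], [[0, 0, 0], [0, 0, 0.03], 0.6], [[0, 0, 0], [0, 0, 0.03], 0.6], [[0, 0, 0], [0, 0, 0.03], 0.6], [[0, 0, 0], [0, 0, 0.02], 0.6], [[0, 0, 0], [0, 0, 0], 0.6], [[0, 0, 0], [0, 0, 0], 0.6]]'

```text
time_s: 4.9
tcp_pos: [0.5739, -0.1092, 0.0408]
ee_rot: [[1.0, -0.021, 0.0], [-0.021, -1.0, -0.0], [0.0, 0.0, -1.0]]
wrist_force: [-0.0, -0.4, 0.2]
gripper_width: 0.601
gripper_force: 0.0
```

```bash
python3 - <<'E'
from m import *
c=r.capture("side");cv2.imwrite("pics/side2.png",cv2.resize(c["img"][90:260,220:440],None,fx=3,fy=3,interpolation=2)[:,:,::-1])
print(r.sense()["tcp_pos"],r.sense()["wrist_force"])
E
```

```text
[ 0.57425216 -0.10929736  0.04122139] [ 0.39488107 -0.12625677  0.13255855]
```

View pics/side2.png

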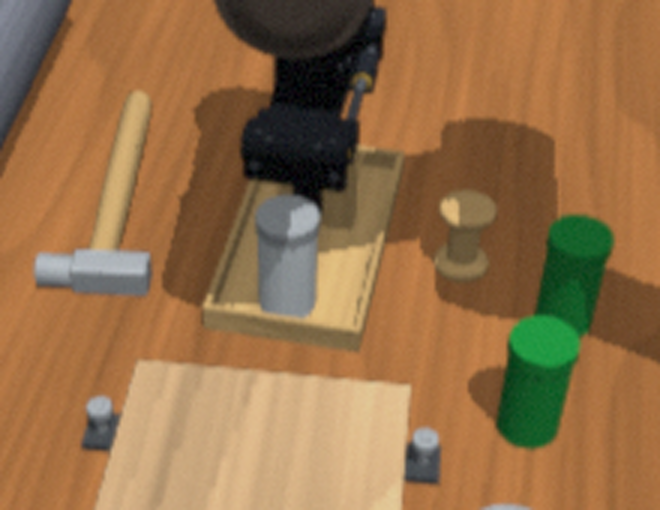

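The crop shows the fingers straddling the board at about (310,190). The gripper body sits clear behind and above the tin at (288,250). Closing now.

>>> move_arm --series '[[[0, 0, 0], [0, 0, 0], 0.4], [[0, 0, 0], [0, 0, 0], 0.3], [[0, 0, 0], [0, 0, 0], 0.2], [[0, 0, 0], [0, 0, 0], 0.1], [[0, 0, 0], [0, 0, 0], 0], [[0, 0, 0], [0, 0, 0], 0], [[0, 0, 0], [0, 0, 0], 0], [[0, 0, 0], [0, 0, 0], 0]]'

```text
time_s: 5.75
tcp_pos: [0.5738, -0.1095, 0.0406]
ee_rot: [[1.0, -0.022, 0.0], [-0.022, -1.0, 0.0], [0.0, -0.0, -1.0]]
wrist_force: [-0.5, 0.5, 0.0]
gripper_width: 0.156
gripper_force: 30.0
```

```bash
python3 - <<'E'
from m import *
s=r.sense();print(s["tcp_pos"],s["wrist_force"],s["moment"],s["gripper_width"]*87,s["gripper_force"])
c=r.capture("top");im=c["img"]
hsv=cv2.cvtColor(im,cv2.COLOR_RGB2HSV)
m=((hsv[...,1]<158)&(hsv[...,1]>90)&(hsv[...,2]>95)).astype(np.uint8)
m[:,:336]=0;m[:,460:]=0;m[:150]=0;m[245:]=0
m=cv2.morphologyEx(m,cv2.MORPH_OPEN,np.ones((2,2)))
R=fr(m,c,.022);print(R)
# nose edge: 
n=[]
for row in range(185,230):
    u=np.flatnonzero(m[row,336:460]);n.append((row,u.min()+336 if len(u) else 0))
print(n[::4])
for t in("tray_nose","tin_mid","tin"):
    for p in r.pinpoint(t,"top")[:1]:print(t,p["score"],onz(c,p["centre"],{"tray_nose":0,"tin_mid":.05,"tin":.005}[t])*1000)
E
```

```text
[ 0.57376165 -0.10948854  0.04059573] [-0.49239418  0.488581    0.03405253] [ 0.16840937  0.02968892 -0.03479985] 13.590526678160247 29.998480095528066
((528.801025390625, -105.5218734741211), (158.29139709472656, 37.151859283447266), 88.6481704711914)
[(185, 0), (189, 0), (193, 0), (197, 0), (201, 0), (205, 0), (209, 0), (213, 0), (217, np.int64(384)), (221, np.int64(370)), (225, np.int64(371)), (229, np.int64(372))]
tray_nose 0.18 [575.87026292 -78.45476479   0.        ]
tin 0.36 [391.94480094  84.72072151   5.        ]
```

>>> move_arm --series '[[[0, 0, -0.106], [0.0022, -0.0068, 0], 0], [[0, 0, -0.106], [0.0022, -0.0068, 0], 0], [[0, 0, -0.106], [0.0022, -0.0068, 0], 0], [[0, 0, -0.106], [0.0022, -0.0068, 0], 0], [[0, 0, -0.106], [0.0022, -0.0068, 0], 0], [[0, 0, -0.106], [0.0022, -0.0068, 0], 0], [[0, 0, -0.106], [0.0022, -0.0068, 0], 0], [[0, 0, -0.106], [0.0022, -0.0068, 0], 0], [[0, 0, 0], [0, 0, 0], 0], [[0, 0, 0], [0, 0, 0], 0]]'

```text
time_s: 6.95
tcp_pos: [0.5824, -0.0815, 0.0406]
ee_rot: [[0.998, 0.063, 0.001], [0.063, -0.998, 0.001], [0.001, -0.001, -1.0]]
wrist_force: [-0.1, 1.3, 1.7]
gripper_width: 0.159
gripper_force: 30.0
```

```bash
cat > st.py <<'E'
from h import *
s=r.sense();R=s["ee_rot"];p=s["tcp_pos"]*1000
d=p-[572.3,72.5,0];a=np.radians(3.6);ex=np.array([-np.sin(a),np.cos(a),0]);ey=np.array([-np.cos(a),-np.sin(a),0])
F=s["wrist_force"];M=s["moment"]
# tray axes from tool: x=-tool y, z=-tool z
print("t",round(s["time_s"],2),"leaf TCP",np.round([d@ex,d@ey,p[2]],1),"yaw err",np.degrees(np.arctan2(-R[:,1]@ey,-R[:,1]@ex)).round(2),"pitch",np.degrees(np.arcsin(-R[2,1])).round(2))
print("F leaf",np.round([F@ex,F@ey,F[2]],2),"M leaf",np.round([M@ex,M@ey,M[2]],3),"w",round(s["gripper_width"]*87,1))
# tray points
Rt=np.stack([-R[:,1],R[:,0],-R[:,2]],1)
for n,q in(("nose",(110,0,0)),("tail",(-110,0,0))):
    w=d+Rt@(np.array(q)-[-25,0,40.6]);print(n,np.round([w@ex,w@ey,w[2]],1))
E
python3 st.py
```

```text
t 6.95 leaf TCP [-154.4   -0.4   40.6] yaw err 0.04 pitch 0.04
F leaf [1.34 0.02 1.73] M leaf [ 0.175 -0.263  0.063] w 13.8
nose [-19.3  -0.3   0.1]
tail [-239.3   -0.5   -0. ]
```

>>> move_arm --series '[[[0.1, 0, 0], [0, 0.0008, -0.0017], 0], [[0.1, 0, 0], [0, 0.0008, -0.0017], 0], [[0.1, 0, 0], [0, 0.0008, -0.0017], 0], [[0.1, 0, 0], [0, 0.0008, -0.0017], 0], [[0.1, 0, 0], [0, 0.0008, -0.0017], 0], [[0.1, 0, 0], [0, 0.0008, -0.0017], 0], [[0.1, 0, 0], [0, 0.0008, -0.0017], 0], [[0.1, 0, 0], [0, 0.0008, -0.0017], 0], [[0.1, 0, 0], [0, 0.0008, -0.0017], 0], [[0.1, 0, 0], [0, 0.0008, -0.0017], 0], [[0, 0, 0], [0, 0, 0], 0], [[0, 0, 0], [0, 0, 0], 0]]'

```text
time_s: 8.15
tcp_pos: [0.5821, -0.087, 0.0487]
ee_rot: [[0.998, 0.062, -0.007], [0.063, -0.993, 0.099], [-0.001, -0.1, -0.995]]
wrist_force: [0.0, -1.1, -3.2]
gripper_width: 0.16
gripper_force: 30.0
```

```bash
python3 st.py
```

```text
t 8.15 leaf TCP [-159.8    0.3   48.7] yaw err -0.01 pitch 5.72
F leaf [-1.08  0.06 -3.18] M leaf [-0.202  0.819  0.034] w 14.0
nose [-21.4   0.3  21.7]
tail [-2.403e+02  3.000e-01 -2.000e-01]
```

```bash
python3 - <<'E'
from m import *
c=r.capture("side");cv2.imwrite("pics/side3.png",cv2.resize(c["img"][120:260,230:430],None,fx=4,fy=4,interpolation=2)[:,:,::-1])
C={"side":c,"top":r.capture("top")}
for t in("tray_nose","tray_tail"):
    P={n:r.pinpoint(t,n) for n in C};print(t,[[ (p["centre"],p["score"]) for p in P[n][:2]] for n in P])
    if P["side"] and P["top"]:print(tri(c,P["side"][0]["centre"],C["top"],P["top"][0]["centre"]))
E
```

```text
tray_nose [[([314.0, 204.7], 0.89)], []]
tray_tail [[([327.6, 147.5], 0.62)], [([432.3, 200.2], 0.8)]]
(array([ 0.57972112, -0.16755982,  0.00714876]), np.float64(0.009555433485682479))
```

View pics/side3.png

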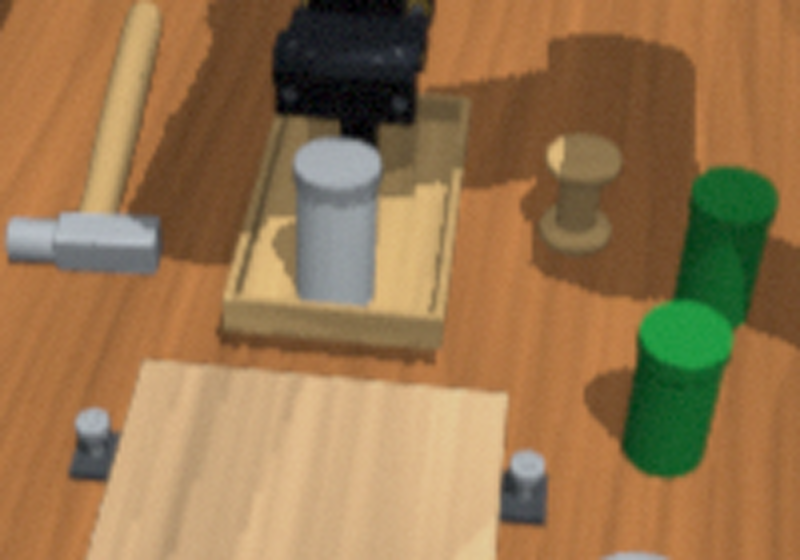

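The crop shows the nose raised, with its bottom edge at about (332,345) and a shadow under it. The tin is upright and clear of the gripper. I'll check the nose height from that ray.

```bash
python3 - <<'E'
from m import *
c=r.capture("side")
for px in((314,204.7),(313,206)):
    o,d=ray(c,px);t=(.0511-o[1])/d[1];print((o+t*d)*1000)
E
```

```text
[568.51955116  51.1         21.20260689]
[570.75887426  51.1         16.61065693]
```

>>> move_arm --series '[[[0.125, 0, 0], [0, 0.001, -0.0021], 0], [[0.125, 0, 0], [0, 0.001, -0.0021], 0], [[0, 0, 0], [0, -0.006, 0.00075], 0], [[0, 0, 0], [0, -0.0099, 0.00125], 0], [[0, 0, 0], [0, -0.0099, 0.00125], 0], [[0, 0, 0], [0, -0.0099, 0.00125], 0], [[0, 0, 0], [0, -0.0099, 0.00125], 0], [[0, 0, 0], [0, -0.0099, 0.00125], 0], [[0, 0, 0], [0, 0, 0], 0], [[0, 0, 0], [0, 0, 0], 0]]'

```text
time_s: 9.5
tcp_pos: [0.5806, -0.0597, 0.0508]
ee_rot: [[0.998, 0.063, -0.008], [0.063, -0.99, 0.124], [-0.0, -0.125, -0.992]]
wrist_force: [-0.9, 0.1, -4.8]
gripper_width: 0.16
gripper_force: 30.0
```

```bash
python3 st.py
```

```text
t 9.5 leaf TCP [-132.4    0.    50.8] yaw err 0.03 pitch 7.16
F leaf [ 0.12  0.91 -4.8 ] M leaf [-0.03   0.681 -0.018] w 14.0
nose [ 6.6  0.1 27.3]
tail [-2.117e+02 -0.000e+00 -1.000e-01]
```

>>> move_arm --series '[[[0, 0, 0], [0, 0.00012, 0.001], 0], [[0, 0, 0], [0, 0, 0], 0], [[0, 0, 0], [0, 0, 0], 0]]'

```text
time_s: 9.8
tcp_pos: [0.5808, -0.0599, 0.0506]
ee_rot: [[0.998, 0.062, -0.007], [0.063, -0.99, 0.125], [0.0, -0.125, -0.992]]
wrist_force: [-0.5, 2.6, -1.3]
gripper_width: 0.16
gripper_force: 30.0
```

```bash
python3 st.py
```

```text
t 9.8 leaf TCP [-132.7   -0.2   50.6] yaw err -0.0 pitch 7.17
F leaf [ 2.59  0.3  -1.28] M leaf [0.196 0.222 0.007] w 13.9
nose [ 6.3 -0.2 27.2]
tail [-2.12e+02 -2.00e-01 -3.00e-01]
```

>>> move_arm --series '[[[0, 0, 0], [0, 0.00012, 0.001], 0], [[0, 0, 0], [0, 0, 0], 0], [[0, 0, 0], [0, 0, 0], 0]]'

```text
time_s: 10.1
tcp_pos: [0.5809, -0.0598, 0.0504]
ee_rot: [[0.998, 0.063, -0.007], [0.063, -0.99, 0.125], [0.001, -0.125, -0.992]]
wrist_force: [-0.6, 2.5, 2.5]
gripper_width: 0.159
gripper_force: 30.0
```

```bash
python3 st.py
```

```text
t 10.1 leaf TCP [-132.6   -0.2   50.4] yaw err 0.03 pitch 7.16
F leaf [2.55 0.49 2.47] M leaf [ 0.509 -0.12   0.008] w 13.8
nose [ 6.4 -0.2 27. ]
tail [-211.9   -0.3   -0.5]
```

>>> move_arm --series '[[[0, 0, 0], [0, -0.0109, 0.00135], 0], [[0, 0, 0], [0, -0.0109, 0.00135], 0], [[0, 0, 0], [0, -0.0109, 0.00135], 0], [[0, 0, 0], [0, -0.0109, 0.00135], 0], [[0, 0, 0], [0, 0, 0], 0], [[0, 0, 0], [0, 0, 0], 0]]'

```text
time_s: 10.7
tcp_pos: [0.5797, -0.0373, 0.0503]
ee_rot: [[0.998, 0.063, -0.007], [0.063, -0.99, 0.125], [0.001, -0.125, -0.992]]
wrist_force: [0.5, 0.3, 3.7]
gripper_width: 0.162
gripper_force: 30.1
```

```bash
python3 st.py
```

```text
t 10.7 leaf TCP [-110.    -0.4   50.3] yaw err 0.05 pitch 7.19
F leaf [ 0.27 -0.53  3.67] M leaf [0.059 0.741 0.058] w 14.1
nose [29.  -0.4 26.9]
tail [-189.3   -0.5   -0.7]
```

>>> move_arm --series '[[[-0.1, 0, 0], [0, -0.0008, 0.0017], 0], [[-0.1, 0, 0], [0, -0.0008, 0.0017], 0], [[-0.1, 0, 0], [0, -0.0008, 0.0017], 0], [[0, 0, 0], [0, 0, 0], 0], [[0, 0, 0], [0, 0, 0], 0]]'

```text
time_s: 11.2
tcp_pos: [0.5796, -0.0359, 0.0478]
ee_rot: [[0.998, 0.063, -0.005], [0.064, -0.993, 0.095], [0.001, -0.095, -0.996]]
wrist_force: [-0.6, 2.9, 5.6]
gripper_width: 0.161
gripper_force: 30.1
```

```bash
python3 st.py
```

```text
t 11.2 leaf TCP [-108.6   -0.4   47.8] yaw err 0.05 pitch 5.44
F leaf [2.94 0.41 5.61] M leaf [ 0.196 -0.144 -0.024] w 14.0
nose [29.6 -0.4 20.2]
tail [-189.4   -0.5   -0.7]
```

>>> move_arm --series '[[[-0.05, 0, 0], [0, -0.0004, 0.00085], 0], [[-0.05, 0, 0], [0, -0.0004, 0.00085], 0], [[0, 0, 0], [0, 0, 0], 0], [[0, 0, 0], [0, 0, 0], 0]]'

```text
time_s: 11.6
tcp_pos: [0.5796, -0.0359, 0.0478]
ee_rot: [[0.998, 0.063, -0.004], [0.063, -0.994, 0.085], [0.001, -0.085, -0.996]]
wrist_force: [-1.3, 1.2, 8.8]
gripper_width: 0.16
gripper_force: 30.0
```

```bash
python3 st.py
```

```text
t 11.6 leaf TCP [-108.7   -0.5   47.8] yaw err 0.02 pitch 4.86
F leaf [1.26 1.25 8.77] M leaf [ 0.545 -0.439  0.092] w 13.9
nose [29.3 -0.5 18.7]
tail [-1.899e+02 -6.000e-01  1.000e-01]
```

>>> move_arm --series '[[[-0.1, 0, 0], [0, -0.0008, -0.0022], 0], [[-0.1, 0, 0], [0, -0.0008, -0.0022], 0], [[-0.1, 0, 0], [0, -0.0008, -0.0022], 0], [[-0.1, 0, 0], [0, -0.0008, -0.0022], 0], [[0, 0, 0], [0, 0, 0], 0], [[0, 0, 0], [0, 0, 0], 0]]'

```text
time_s: 12.2
tcp_pos: [0.5795, -0.0349, 0.0515]
ee_rot: [[0.998, 0.063, -0.002], [0.063, -0.997, 0.045], [0.001, -0.045, -0.999]]
wrist_force: [-0.4, -2.1, 4.9]
gripper_width: 0.16
gripper_force: 30.1
```

```bash
python3 st.py
```

```text
t 12.2 leaf TCP [-107.6   -0.4   51.5] yaw err -0.01 pitch 2.56
F leaf [-2.05  0.52  4.95] M leaf [ 0.043 -0.302  0.048] w 13.9
nose [29.1 -0.5 17. ]
tail [-190.7   -0.5    7.2]
```

>>> move_arm --series '[[[-0.1, 0, 0], [0, -0.0008, -0.0022], 0], [[-0.1, 0, 0], [0, -0.0008, -0.0022], 0], [[-0.1, 0, 0], [0, -0.0008, -0.0022], 0], [[-0.1, 0, 0], [0, -0.0008, -0.0022], 0], [[-0.04, 0, 0], [0, -0.0003, -0.0009], 0], [[0, 0, 0], [0, 0, 0], 0], [[0, 0, 0], [0, 0, 0], 0]]'

```text
time_s: 12.9
tcp_pos: [0.5794, -0.0332, 0.0564]
ee_rot: [[0.998, 0.063, 0.001], [0.063, -0.998, 0.001], [0.001, -0.001, -1.0]]
wrist_force: [0.3, -2.0, 5.2]
gripper_width: 0.162
gripper_force: 30.1
```

```bash
python3 st.py
```

```text
t 12.9 leaf TCP [-105.9   -0.4   56.4] yaw err -0.0 pitch 0.03
F leaf [-2.02 -0.15  5.18] M leaf [ 0.041 -0.275  0.066] w 14.1
nose [29.1 -0.5 15.8]
tail [-190.9   -0.5   15.7]
```

>>> move_arm --series '[[[0, 0, 0], [0, -0.006, -0.001], 0], [[0, 0, 0], [0, -0.012, 0], 0], [[0, 0, 0], [0, -0.012, 0], 0], [[0, 0, 0], [0, -0.012, 0], 0], [[0, 0, 0], [0, -0.012, 0], 0], [[0, 0, 0], [0, -0.012, 0], 0], [[0, 0, 0], [0, -0.012, 0], 0], [[0, 0, 0], [0, -0.012, 0], 0], [[0, 0, 0], [0, -0.012, 0], 0], [[0, 0, 0], [0, -0.006, 0], 0], [[0, 0, 0], [0, 0, 0], 0]]'

```text
time_s: 14.0
tcp_pos: [0.5758, 0.0201, 0.0571]
ee_rot: [[0.998, 0.063, 0.0], [0.063, -0.998, -0.001], [0.0, 0.001, -1.0]]
wrist_force: [-0.6, -4.7, 6.6]
gripper_width: 0.16
gripper_force: 30.0
```

```bash
python3 st.py
```

```text
t 14.0 leaf TCP [-52.5  -0.2  57.1] yaw err 0.04 pitch -0.04
F leaf [-4.69  0.88  6.6 ] M leaf [0.086 0.854 0.043] w 13.9
nose [82.4 -0.1 16.4]
tail [-137.6   -0.3   16.6]
```

>>> move_arm --series '[[[0, 0, 0], [0, -0.006, -0.0014], 0], [[0, 0, 0], [0, -0.012, 0], 0], [[0, 0, 0], [0, -0.012, 0], 0], [[0, 0, 0], [0, -0.012, 0], 0], [[0, 0, 0], [0, -0.012, 0], 0], [[0, 0, 0], [0, -0.012, 0], 0], [[0, 0, 0], [0, -0.012, 0], 0], [[0, 0, 0], [0, -0.012, 0], 0], [[0, 0, 0], [0, -0.012, 0], 0], [[0, 0, 0], [0, -0.012, 0], 0], [[0, 0, 0], [0, -0.006, 0], 0], [[0, 0, 0], [0, 0, 0], 0]]'

```text
time_s: 15.2
tcp_pos: [0.5716, 0.0816, 0.0571]
ee_rot: [[0.998, 0.063, -0.0], [0.063, -0.998, 0.002], [-0.0, -0.002, -1.0]]
wrist_force: [-0.8, 0.8, 2.2]
gripper_width: 0.16
gripper_force: 30.0
```

```bash
python3 st.py
```

```text
t 15.2 leaf TCP [ 9.1  0.1 57.1] yaw err 0.03 pitch 0.1
F leaf [0.88 0.71 2.22] M leaf [ 0.218  0.044 -0.017] w 13.9
nose [144.2   0.2  16.8]
tail [-75.8   0.1  16.4]
```

>>> move_arm --series '[[[0, 0, 0], [0, -0.006, -0.0004], 0], [[0, 0, 0], [0, -0.012, 0], 0], [[0, 0, 0], [0, -0.012, 0], 0], [[0, 0, 0], [0, -0.012, 0], 0], [[0, 0, 0], [0, -0.012, 0], 0], [[0, 0, 0], [0, -0.012, 0], 0], [[0, 0, 0], [0, -0.012, 0], 0], [[0, 0, 0], [0, -0.012, 0], 0], [[0, 0, 0], [0, -0.012, 0], 0], [[0, 0, 0], [0, -0.012, 0], 0], [[0, 0, 0], [0, -0.006, 0], 0], [[0, 0, 0], [0, 0, 0], 0]]'

```text
time_s: 16.4
tcp_pos: [0.5679, 0.141, 0.0575]
ee_rot: [[0.998, 0.064, -0.0], [0.064, -0.998, 0.001], [-0.0, -0.001, -1.0]]
wrist_force: [0.1, 0.7, -4.3]
gripper_width: 0.158
gripper_force: 30.0
```

```bash
python3 st.py; python3 - <<'E'
from h import *
c=r.capture("top");cv2.imwrite("pics/top4.png",cv2.resize(c["img"][150:280,160:400],None,fx=3.3,fy=3.3,interpolation=2)[:,:,::-1])
E
```

```text
t 16.4 leaf TCP [68.7  0.1 57.5] yaw err 0.05 pitch 0.06
F leaf [ 0.66 -0.19 -4.29] M leaf [-0.002  0.286  0.   ] w 13.8
nose [2.037e+02 2.000e-01 1.700e+01]
tail [-16.3   0.   16.8]
```

View pics/top4.png

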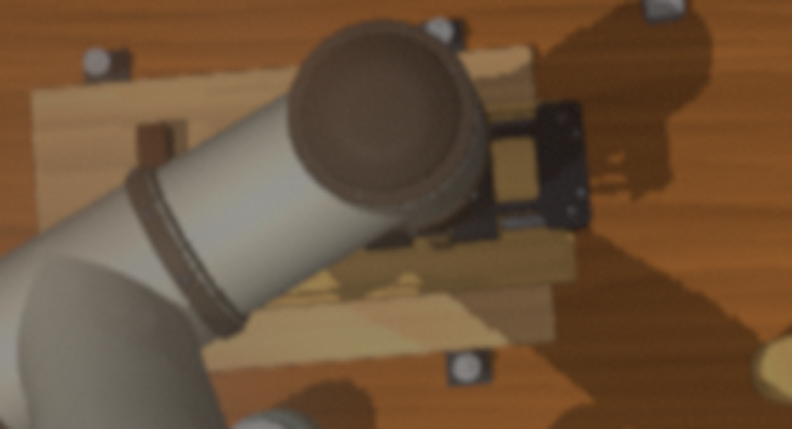

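The view shows the tray parallel to the leaf, its lower rim running from (300,285) to (575,260). The batten is ahead at (155,145). I'll press down slightly and keep going.

>>> move_arm --series '[[[0, 0, 0], [0, 0, 0.0014], 0], [[0, 0, 0], [0, -0.003, 0], 0], [[0, 0, 0], [0, -0.006, 0], 0], [[0, 0, 0], [0, -0.006, 0], 0], [[0, 0, 0], [0, -0.006, 0], 0], [[0, 0, 0], [0, -0.006, 0], 0], [[0, 0, 0], [0, -0.006, 0], 0], [[0, 0, 0], [0, -0.006, 0], 0], [[0, 0, 0], [0, -0.006, 0], 0], [[0, 0, 0], [0, 0, 0], 0]]'

```text
time_s: 17.45
tcp_pos: [0.5667, 0.1636, 0.0571]
ee_rot: [[0.998, 0.063, 0.0], [0.063, -0.998, 0.002], [0.001, -0.001, -1.0]]
wrist_force: [-1.0, -0.1, 0.3]
gripper_width: 0.158
gripper_force: 30.0
```

```bash
python3 st.py
```

```text
t 17.45 leaf TCP [91.3 -0.2 57.1] yaw err 0.04 pitch 0.08
F leaf [-0.02  1.01  0.33] M leaf [ 0.213  0.204 -0.039] w 13.7
nose [ 2.263e+02 -1.000e-01  1.670e+01]
tail [ 6.3 -0.2 16.4]
```

>>> move_arm --series '[[[0, 0, 0], [0, -0.003, 0], 0], [[0, 0, 0], [0, -0.003, 0], 0], [[0, 0, 0], [0, -0.003, 0], 0], [[0, 0, 0], [0, -0.003, 0], 0], [[0, 0, 0], [0, -0.003, 0], 0], [[0, 0, 0], [0, 0, 0], 0]]'

```text
time_s: 18.05
tcp_pos: [0.5663, 0.1706, 0.0571]
ee_rot: [[0.998, 0.063, 0.0], [0.063, -0.998, 0.001], [0.0, -0.001, -1.0]]
wrist_force: [0.9, -2.4, 2.1]
gripper_width: 0.159
gripper_force: 30.0
```

>>> move_arm --series '[[[0, 0, 0], [0, -0.002, 0], 0], [[0, 0, 0], [0, -0.002, 0], 0], [[0, 0, 0], [0, -0.002, 0], 0], [[0, 0, 0], [0, 0, 0], 0]]'

```text
time_s: 18.45
tcp_pos: [0.566, 0.1736, 0.0571]
ee_rot: [[0.998, 0.063, 0.0], [0.063, -0.998, 0.001], [0.0, -0.001, -1.0]]
wrist_force: [-0.7, -3.1, 1.8]
gripper_width: 0.159
gripper_force: 30.0
```

>>> move_arm --series '[[[0, 0, 0], [0, -0.002, 0], 0], [[0, 0, 0], [0, -0.002, 0], 0], [[0, 0, 0], [0, 0, 0], 0]]'

```text
time_s: 18.75
tcp_pos: [0.5659, 0.1756, 0.0571]
ee_rot: [[0.998, 0.063, 0.0], [0.063, -0.998, 0.001], [0.0, -0.001, -1.0]]
wrist_force: [-0.2, -2.8, 2.9]
gripper_width: 0.161
gripper_force: 30.0
```

```bash
python3 st.py
```

```text
t 18.75 leaf TCP [ 1.033e+02 -1.000e-01  5.710e+01] yaw err 0.02 pitch 0.06
F leaf [-2.82  0.42  2.86] M leaf [0.011 1.145 0.035] w 14.0
nose [238.3  -0.   16.6]
tail [18.3 -0.1 16.4]
```

Friction is about 3 N and there's no contact yet. I'll continue in 2 mm bites.

>>> move_arm --series '[[[0, 0, 0], [0, -0.002, 0], 0], [[0, 0, 0], [0, -0.002, 0], 0], [[0, 0, 0], [0, 0, 0], 0]]'

```text
time_s: 19.05
tcp_pos: [0.5658, 0.1775, 0.0571]
ee_rot: [[0.998, 0.063, 0.0], [0.063, -0.998, 0.001], [0.0, -0.001, -1.0]]
wrist_force: [-0.5, -3.1, 3.9]
gripper_width: 0.16
gripper_force: 30.0
```

>>> move_arm --series '[[[0, 0, 0], [0, -0.002, 0], 0], [[0, 0, 0], [0, -0.001, 0], 0], [[0, 0, 0], [0, 0, 0], 0]]'

```text
time_s: 19.35
tcp_pos: [0.5657, 0.179, 0.0571]
ee_rot: [[0.998, 0.063, 0.0], [0.063, -0.998, 0.001], [0.0, -0.001, -1.0]]
wrist_force: [-1.2, -3.9, 3.4]
gripper_width: 0.164
gripper_force: 30.0
```

>>> move_arm --series '[[[0, 0, 0], [0, -0.002, 0], 0], [[0, 0, 0], [0, -0.001, 0], 0], [[0, 0, 0], [0, 0, 0], 0]]'

```text
time_s: 19.65
tcp_pos: [0.5656, 0.1805, 0.0571]
ee_rot: [[0.998, 0.063, 0.0], [0.063, -0.998, 0.001], [0.0, -0.001, -1.0]]
wrist_force: [0.4, -4.6, 4.6]
gripper_width: 0.159
gripper_force: 30.0
```

>>> move_arm --series '[[[0, 0, 0], [0, -0.002, 0], 0], [[0, 0, 0], [0, 0, 0], 0]]'

```text
time_s: 19.85
tcp_pos: [0.5655, 0.1814, 0.0571]
ee_rot: [[0.998, 0.063, 0.0], [0.063, -0.998, 0.001], [0.0, -0.001, -1.0]]
wrist_force: [0.5, -5.5, 4.5]
gripper_width: 0.159
gripper_force: 30.0
```

```bash
python3 st.py
```

```text
t 19.85 leaf TCP [ 1.091e+02 -1.000e-01  5.710e+01] yaw err 0.02 pitch 0.05
F leaf [-5.51 -0.13  4.52] M leaf [ 0.009  1.593 -0.014] w 13.8
nose [244.2  -0.   16.6]
tail [24.2 -0.1 16.4]
```

>>> move_arm --series '[[[0, 0, 0], [0, -0.001, -0.0008], 0], [[0, 0, 0], [0, -0.002, 0], 0], [[0, 0, 0], [0, 0, 0], 0]]'

```text
time_s: 20.15
tcp_pos: [0.5654, 0.1814, 0.057]
ee_rot: [[0.998, 0.063, -0.001], [0.063, -0.998, -0.001], [-0.001, 0.001, -1.0]]
wrist_force: [2.0, -9.8, 2.9]
gripper_width: 0.158
gripper_force: 30.0
```

>>> move_arm --series '[[[0, 0, 0], [0, -0.002, 0], 0], [[0, 0, 0], [0, 0, 0], 0]]'

```text
time_s: 20.35
tcp_pos: [0.5653, 0.1815, 0.0571]
ee_rot: [[0.998, 0.062, -0.001], [0.062, -0.998, -0.002], [-0.001, 0.002, -1.0]]
wrist_force: [2.9, -13.1, 3.0]
gripper_width: 0.161
gripper_force: 30.0
```

>>> move_arm --series '[[[0, 0, 0], [0, -0.002, 0], 0], [[0, 0, 0], [0, 0, 0], 0]]'

```text
time_s: 20.55
tcp_pos: [0.5653, 0.1815, 0.0572]
ee_rot: [[0.998, 0.062, -0.002], [0.062, -0.998, -0.003], [-0.002, 0.003, -1.0]]
wrist_force: [4.7, -14.4, 3.7]
gripper_width: 0.158
gripper_force: 30.0
```

>>> move_arm --series '[[[0, 0, 0], [0, 0.0022, 0], 0], [[0, 0, 0], [0, 0.002, 0], 0], [[0, 0, 0], [0, 0, 0], 0]]'

```text
time_s: 20.85
tcp_pos: [0.5653, 0.1814, 0.057]
ee_rot: [[0.998, 0.062, -0.001], [0.062, -0.998, -0.0], [-0.001, 0.0, -1.0]]
wrist_force: [1.9, -8.8, 2.4]
gripper_width: 0.161
gripper_force: 30.0
```

```bash
python3 st.py
```

```text
t 20.85 leaf TCP [1.091e+02 1.000e-01 5.700e+01] yaw err -0.04 pitch -0.02
F leaf [-8.91 -1.34  2.41] M leaf [-0.582  2.582  0.049] w 14.0
nose [2.441e+02 1.000e-01 1.640e+01]
tail [24.1  0.2 16.5]
```

>>> move_arm --series '[[[0, 0, 0], [0, 0.0008, 0], 0], [[0, 0, 0], [0, 0, 0], 0], [[0, 0, 0], [0, 0, 0], 0.25], [[0, 0, 0], [0, 0, 0], 0.4], [[0, 0, 0], [0, 0, 0], 0.55], [[0, 0, 0], [0, 0, 0], 0.55], [[0, 0, 0], [0, 0, 0], 0.55]]'

```text
time_s: 21.55
tcp_pos: [0.5653, 0.1829, 0.0572]
ee_rot: [[0.998, 0.063, -0.0], [0.063, -0.998, 0.001], [0.0, -0.001, -1.0]]
wrist_force: [-0.5, 1.0, 0.2]
gripper_width: 0.507
gripper_force: 0.0
```

```bash
python3 st.py
```

```text
t 21.55 leaf TCP [110.7   0.   57.2] yaw err 0.03 pitch 0.08
F leaf [0.99 0.46 0.15] M leaf [-0.029  0.07  -0.046] w 44.1
nose [2.457e+02 1.000e-01 1.680e+01]
tail [25.7 -0.  16.5]
```

>>> move_arm --series '[[[0, 0, 0], [0, 0, -0.02], 0.55], [[0, 0, 0], [0, 0, -0.04], 0.55], [[0, 0, 0], [0, 0, -0.06], 0.55], [[0, 0, 0], [0, 0, -0.06], 0.55], [[0, 0, 0], [0, 0, -0.06], 0.55], [[0, 0, 0], [0, 0, -0.06], 0.55], [[0, 0, 0], [0, 0.08, 0], 0.55], [[0, 0, 0], [0, 0.08, 0], 0.55], [[0, 0, 0], [0, 0.08, 0], 0.55], [[0, 0, 0], [0, 0.08, 0], 0.55], [[0, 0, 0], [0, 0.08, 0], 0.55], [[0, 0, 0], [0, 0.08, 0], 0.55]]'

```text
time_s: 22.75
tcp_pos: [0.5805, -0.0587, 0.2082]
ee_rot: [[0.998, 0.063, 0.001], [0.063, -0.998, 0.001], [0.001, -0.001, -1.0]]
wrist_force: [0.4, 0.5, 0.4]
gripper_width: 0.549
gripper_force: 0.0
```

>>> move_arm --series '[[[0, 0, 0], [-0.04, 0.07, 0], 0.55], [[0, 0, 0], [-0.04, 0.07, 0], 0.55], [[0, 0, 0], [-0.04, 0.05, 0], 0.55], [[0, 0, 0], [0, 0, 0], 0.55]]'

```text
time_s: 23.15
tcp_pos: [0.5245, -0.1583, 0.208]
ee_rot: [[0.998, 0.059, 0.0], [0.059, -0.998, 0.001], [0.0, -0.001, -1.0]]
wrist_force: [0.4, 0.1, 1.2]
gripper_width: 0.549
gripper_force: 0.0
```

```bash
python3 - <<'E'
from m import *
c=r.capture("top");s=r.capture("side")
a=cv2.resize(c["img"][150:280,160:340],(800,578),interpolation=2)
cv2.imwrite("pics/top5.png",a[:,:,::-1])
cv2.imwrite("pics/side5.png",cv2.resize(s["img"][180:400,200:440],None,fx=2.5,fy=2.5,interpolation=2)[:,:,::-1])
print(r.sense()["tcp_pos"])
E
```

```text
[ 0.52656428 -0.15633299  0.20797635]
```

View pics/top5.png

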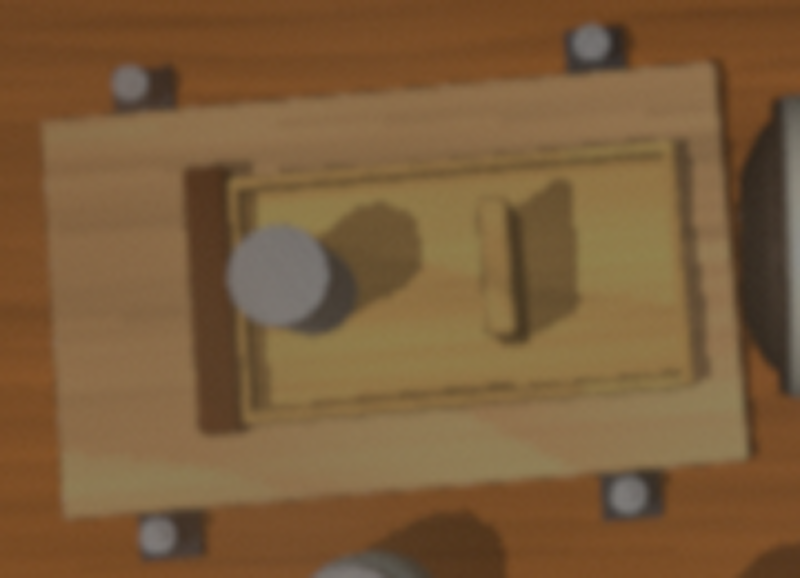

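View pics/side5.png

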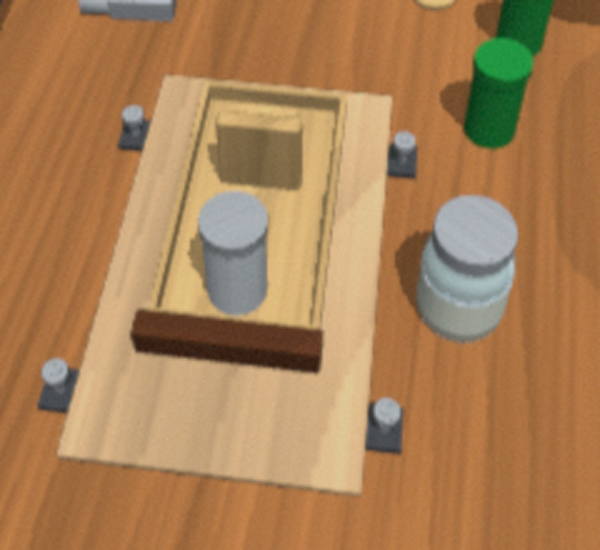

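Both views show the tray fully on the leaf with its nose flush and square against the batten (edge (232,180)–(245,420) in the top view). The tin is upright, the jar is undisturbed and the arm is clear, so I'm handing in.

```bash
python3 -c "
from station import r
print(r.finish_job())"
```

```text
the job is handed in; nothing more can be done
None
```

The tray is on the raised leaf with its nose square against the stop batten and the tin upright; peak push on the batten was about 15 N, the arm is clear, and the job is handed in (verdict not shown).

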